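# Hang the funnel holder on the slotted upright

### The arm

A 7-joint arm with a two-finger parallel gripper is mounted at the origin on the work surface. World frame = base frame: x ahead of the robot, y to its left, z up, the work surface at z = 0. Lengths are in mm, angles in rad, forces in N, time in s.
With the tool pointing down it reaches from about 425 to 950 mm from the base axis. Payload 4.7 kg.
Tool frame: the origin (TCP) lies between the finger pads; the fingertips stand 22 mm ahead of it and the grasp point (between the pads) lies 3 mm ahead of it; z points along the fingers, y is the direction in which the jaws open and shut (so a half turn about z gives the same grasp; the last joint's range is limited). The gripper opens to 87 mm and grips with 3 to 60 N. Pads are 19 mm wide; open, the fingers measure 117 mm over their backs; the gripper's body (75 mm by 190 mm) begins 51 mm behind the grasp point.
Start: joints at [1.104, 0.469, -0.049, 1.532, 0.024, 1.141, -0.082], TCP at [286.211, -611.335, 244.573] pointing down, gripper open.
Joint ranges: [-2.59, 2.59], [-0.33, 1.99], [-1.39, 1.29], [0.1, 2.45], [-1.04, 4.18], [0.21, 1.99], [-2.66, 2.66]. Speed limits (rad/s): [2.57, 2.57, 3.14, 3.14, 3.14, 3.14, 3.14].

### API

Orientations are given as a unit quaternion [w, x, y, z].
In Python, from cell import bot, eyes, workorder gives the robot as it stands.
- The arm moves only by the tool arm_command, never from a script. Its argument "steps" is a list of rows, each a list of 5 numbers: the opening, from 0 (shut) to 1 (fully open), then the shift along the world's x, y, z in units of 40 mm (1.0 is 40 mm), then the turn about the world's z in units of 5 degrees (1.0 is 5 degrees). A call has 1 to 8 rows; each row is the pose to reach, as a shift and turn from the pose measured when the call began; what a row does not reach only later rows make up. A row lasts 1/12 s, in which the tool goes at most 41.7 mm and 7.16 degrees, less where a joint would pass 70% of its speed; a pose out of reach is approached as far as the arm can. A call with a gripper value outside its range is refused whole. The fingers move at their own pace and stop on an object; the grip force is fixed at half the most. Time passes only in rows, so rows that repeat a pose let the fingers close. It gives the time, the measured TCP pose, the force and the opening at its end, in the units of the state.
- bot.observe(): the state, without advancing time (a new reading comes with each control period).
- eyes.capture(name): name is "side" or "top"; returns the picture (400x640x3 uint8, red, green, blue); there is no depth.
- eyes.get_calibration(name): a dict with "fx", "fy", "cx", "cy" (pixels), "k1" (the pictures are not rectified: a ray, as slopes to the right and down, at radius r is drawn at 1 + k1 r^2 times it, then the intrinsics apply), "camera_from_world" (4x4, takes a point from world to camera coordinates). Camera axes: x right, y down, z forward; pixel columns grow to the right and rows downward; lengths in mm; the calibration is good to about 2 mm. A picture is of the moment at which its call begins. get_calibration takes no time and is no camera call.
- workorder.close_job(): hands the job in, once; it reports no verdict.
Trained networks look in the newest picture that a camera, given by its name, has taken for a name from the list of things; names that differ only in an ending like _2 or _b are one class to them, and where a whole thing is asked for, a point or a joint stands for the part that bears it (a point fixed in the world has none). Each returns a list of dicts, best first, with "confidence" (0 to 1); they miss things now and then, are a little off and sometimes report something else, mostly with a low value. They report only what shows in the picture. A call takes as long as a camera call.
- eyes.look_for(camera, target): "rect" ([left, top, width, height] in pixels, round what is visible of it).
The state is a dict: "clock": time; "joints": joint angles; "joint_vel": joint speeds; "effort": joint torques, N m; "eef_pos": TCP position; "tcp_rot": TCP orientation; "force": force on the tool from outside, world axes, zero at the start; "moment": the same for the moment, N m; "opening": finger opening in mm.
Only numpy, scipy, OpenCV 4.12 (cv2) and the standard library are available. Lean on these libraries where they do the work, as an engineer would, in place of code of your own. Each camera call takes 0.05 s, during which the arm holds its last target. There are 200 camera calls.

### The job

In this soil lab, take the white funnel holder with the blue grip tab, hook its two claws through the two slots of the steel upright, above the orange lock bar, and press it down until the lock bar is pushed down and the claws sit fully home on the slot sills. Leave the holder hanging there upright and locked, and leave the grey shelf bracket with the yellow tab where it is.

Things in the scene. Friction and masses are not known exactly. Their poses are not given: they have to be found in the camera images.
- holder_grip (a point): Middle of the blue grip tab (36 long, 12 thick along y, from 30 mm below to 20 above) of the white funnel holder (260 g), standing as it hangs. z up, +x to its claws, funnel ring (84 wide) 60 mm to -x. From here: underside 100 mm below; plate's back at x +40; claws 14 wide at y +-30, undersides 40 mm below, hooked down to tips 60 mm below, reaching x +68; gap from plate to claw 14 mm, 20 at the tips.
- upright: Fixed steel upright. Origin on the bench under the middle of its front face; +x points through the face to its back, z up. Sheet 6 mm thick, 110 wide, top at z 206 mm. Two slots 34 wide at y +-30, sill z 150, top z 194. Holder with its +x along this +x: goes in with tab middle at z 218, fully home at x -44, y 0, z 190. Foot 170 square, 12 high; a loose 55 mm high beaker stands on it in front.
- lock_bar (a joint): Orange bar, 92 mm wide, behind the sheet, below the slots. 0 = up, its top 8 mm under the sills: claw tips meet it when the holder is still 12 mm short of home. Grows downward, m, at most 0.014. It slides stiffly (about 9 N, no spring) and stays where left; the holder's weight alone does not move it. Pressing the holder home pushes it down 12 mm, which locks it.
- shelf_bracket_grip (a point): Middle of the yellow grip tab of the other bracket: grey, same plate, claws, tab and axes as the holder, but a flat square tray (84 mm) in place of the funnel ring. Not wanted, leave it alone. Underside 100 mm below this point.

How it is judged (in metres and radians):
On the way:
1. the holder's claws are through the slots while the lock bar is still up (x of holder_grip in the frame of upright between -0.06 and -0.03 m and y of holder_grip in the frame of upright between -0.02 and 0.02 m and z of holder_grip in the frame of upright between 0.197 and 0.236 m and value of joint lock_bar below 0.005 m), for 0.05 s.
At the end, for the whole second after the job is handed in: The holder hangs in the upright with both claws in the slots: tab centre 172 to 197 mm above the upright's origin, 30 to 62 mm in front of its face and within 20 mm of its middle, leaning less than 15 degrees, turned less than 20 degrees from square; the lock bar is down by more than 8 mm (x of holder_grip in the frame of upright between -0.062 and -0.03 m and y of holder_grip in the frame of upright between -0.02 and 0.02 m and z of holder_grip in the frame of upright between 0.172 and 0.197 m and value of joint lock_bar above 0.008 m and angle between holder_grip's own z axis and vertical below 0.26 rad and angle between the x axis of holder_grip and the x axis of upright, either way round below 0.35 rad); the robot touches nothing.
It fails at once if the grey shelf bracket was moved by more than 30 mm (distance of shelf_bracket_grip from where it was at the start of the episode above 0.03 m).
It also fails if it takes over 38 s, if anything falls off the work surface, if the arm or the gripper's body presses on something with over 40 N, if the wrist force passes 120 N, or if a joint passes its speed limit or range.

## Working session

There is one attempt and no reset: what is moved stays moved. The work goes in short steps, Python scripts to look and compute and a tool call to move; the robot and the scene stay as the last step left them, time stands still between calls to the robot, and variables do not carry over. Pictures are saved under pics/ and viewed, about 8 in all and at most 12, crops included, and the job is handed in when it is done.

Besides the shell and the picture viewer there is one more tool, called after "Emit:" as name([rows], argument=value, ...), one row to a line, values as JSON. arm_command: Moves the arm, as the interface text tells. Its arguments: {"type":"object","properties":{"steps":{"type":"array"}},"required":["steps"]}

```bash
mkdir -p pics
cat > h.py <<'E'
import numpy as np, cv2
from cell import bot, eyes, workorder
def ray(cam,u,v):
    c=eyes.get_calibration(cam);T=np.array(c["camera_from_world"])
    d=np.array([(u-c["cx"])/c["fx"],(v-c["cy"])/c["fy"]]);s=d.copy()
    for _ in range(20): s=d/(1+c["k1"]*(s@s))
    R=T[:3,:3];o=-R.T@T[:3,3];w=R.T@np.array([s[0],s[1],1]);return o,w/np.linalg.norm(w)
def atz(cam,u,v,z):
    o,w=ray(cam,u,v);return o+w*(z-o[2])/w[2]
def tri(a,b):
    (o1,w1),(o2,w2)=ray("top",*a),ray("side",*b)
    A=np.stack([w1,-w2],1);t=np.linalg.lstsq(A,o2-o1,rcond=None)[0]
    p,q=o1+t[0]*w1,o2+t[1]*w2;return (p+q)/2,np.linalg.norm(p-q)
def proj(cam,P):
    c=eyes.get_calibration(cam);T=np.array(c["camera_from_world"])
    p=T[:3,:3]@np.array(P)+T[:3,3];s=p[:2]/p[2];s=s*(1+c["k1"]*(s@s));return np.array([c["fx"]*s[0]+c["cx"],c["fy"]*s[1]+c["cy"]])
def snap(cam,name):
    im=eyes.capture(cam);cv2.imwrite(f"pics/{name}.png",im[:,:,::-1]);return im
E
python3 - <<'E'
from h import *
np.set_printoptions(precision=1,suppress=True)
s=bot.observe();print(s)
for c in("top","side"):
    snap(c,c+"0");o,w=ray(c,320,200);print(c,o,w)
    for n in("holder_grip","upright","lock_bar","shelf_bracket_grip"):
        print(n,[(np.round(d["rect"]),round(d["confidence"],2)) for d in eyes.look_for(c,n)[:2]])
E
```

```text
{'clock': 0.0, 'joints': array([ 1.1,  0.5, -0. ,  1.5,  0. ,  1.1, -0.1]), 'joint_vel': array([-0.,  0., -0., -0., -0.,  0.,  0.]), 'effort': array([  0. , -50.8,  -0.1, -23.6,  -0.1,   0. ,   0. ]), 'eef_pos': array([ 285.9, -610.8,  243.5]), 'tcp_rot': array([-0. ,  1. ,  0.2, -0. ]), 'force': array([-0.5,  0.1, -0.2]), 'moment': array([-0.,  0., -0.]), 'opening': 86.81472243782048}
top [ 320.8   27.4 1164.4] [ 0.2  0.  -1. ]
holder_grip [(array([386., 154.,  68.,  40.]), 0.73)]
upright [(array([209., 193.,  95.,  90.]), 0.67)]
lock_bar [(array([216., 202.,  18.,  43.]), 0.88)]
shelf_bracket_grip [(array([407., 226.,  68.,  38.]), 0.55)]
side [221.1 725.2 661. ] [ 0.3 -0.7 -0.6]
holder_grip [(array([298., 129.,  54.,  53.]), 0.93)]
upright [(array([260., 201., 120., 135.]), 0.87)]
lock_bar [(array([276., 236.,  39.,  36.]), 0.61)]
shelf_bracket_grip [(array([374., 138.,  41.,  51.]), 0.85)]
```

View pics/top0.png

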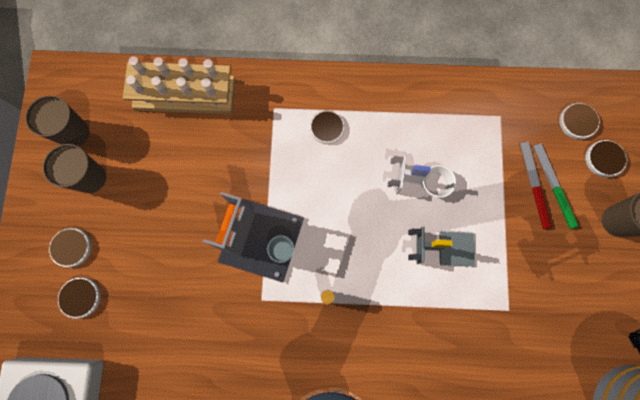

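View pics/side0.png

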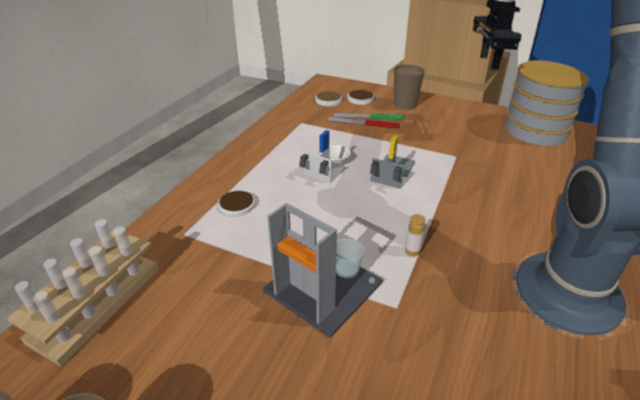

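The top view shows the upright at (265,240), its back with the orange bar facing left. The holder is at (425,175) with its claws to the left, and the grey bracket is at (445,245). The side view agrees: blue tab at (324,141), orange bar at (300,253), yellow tab at (393,148). Next I'll zoom in.

Run:
```python
from h import *
t=cv2.imread("pics/top0.png")[135:285,200:480];s=cv2.imread("pics/side0.png")[120:340,230:430]
cv2.imwrite("pics/tz.png",cv2.resize(t,(784,420),interpolation=cv2.INTER_CUBIC))
cv2.imwrite("pics/sz.png",cv2.resize(s,(540,594),interpolation=cv2.INTER_CUBIC))
np.set_printoptions(precision=1,suppress=True)
for n,c,lo,hi in(("blue",0,(110,120,60),(130,255,255)),("yel",0,(22,150,100),(32,255,255)),("or",0,(3,180,120),(16,255,255))):
  for cam,roi in(("top",(200,140,290,120)),("side",(260,120,150,160))):
    im=cv2.imread(f"pics/{cam}0.png");m=cv2.inRange(cv2.cvtColor(im,cv2.COLOR_BGR2HSV),np.array(lo),np.array(hi))
    x,y,w,h=roi;k=np.zeros_like(m);k[y:y+h,x:x+w]=m[y:y+h,x:x+w]
    N,L,S,C=cv2.connectedComponentsWithStats(k)
    i=1+np.argmax(S[1:,4]);pts=np.argwhere(L==i)[:,::-1].astype(np.float32);print(n,cam,S[i],C[i],cv2.boxPoints(cv2.minAreaRect(pts)).tolist())
for p in((0,0),(320,200),(640,400)):print(atz("top",*p,0))
```

```text
blue top [420 167   9   4  19] [424.5 168.6] [[419.72314453125, 169.2154083251953], [420.00006103515625, 167.00001525878906], [428.2462158203125, 168.03077697753906], [427.96929931640625, 170.2461700439453]]
blue side [327 131   2   5   6] [327.8 132.7] [[327.00006103515625, 131.00001525878906], [327.94122314453125, 130.7647247314453], [328.94122314453125, 134.7647247314453], [328.00006103515625, 135.00001525878906]]
yel top [432 239  21   8 124] [441.8 242.6] [[432.0, 246.0], [432.0, 239.0], [452.0, 239.0], [452.0, 246.0]]
yel side [389 135   9  23 126] [392.8 145.7] [[386.97601318359375, 156.63201904296875], [391.10400390625, 133.92800903320312], [397.52801513671875, 135.09600830078125], [393.4000244140625, 157.80001831054688]]
or top [ 200  140   50  120 2503] [214.7 194.4] [[200.0, 258.9999694824219], [200.0, 139.99996948242188], [249.0, 139.99996948242188], [249.0, 258.9999694824219]]
or side [278 237  38  34 635] [297.7 252.1] [[275.5064392089844, 248.23907470703125], [283.8869323730469, 233.99229431152344], [321.9949035644531, 256.40875244140625], [313.6144104003906, 270.655517578125]]
[1098.   956.9    0. ]
[564.8  44.7   0. ]
[ 121.9 -713.1    0. ]
```

View pics/tz.png

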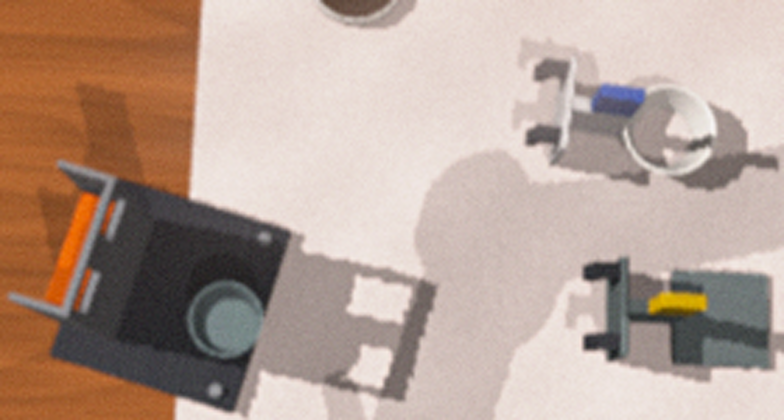

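View pics/sz.png

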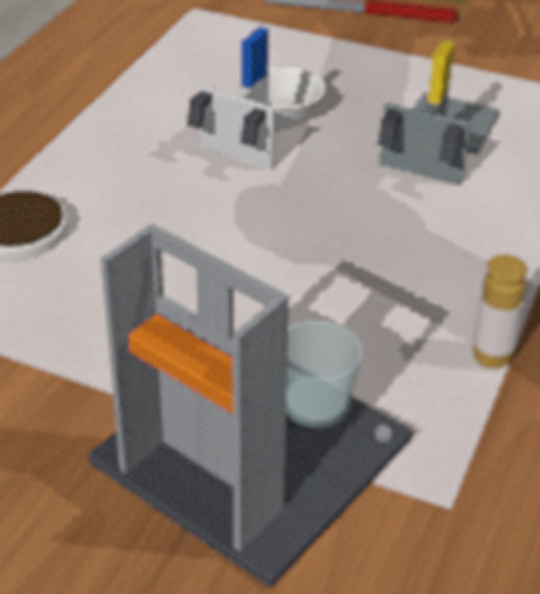

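Run:
```python
from h import *
np.set_printoptions(precision=1,suppress=True)
T=lambda x,y:(x/2.8+200,y/2.8+135)
S=lambda x,y:(x/2.7+230,y/2.7+120)
for n,a,b in(("sheetL",(112,182),(150,230)),("sheetR",(67,315),(285,300)),("flL",(60,162),(106,260)),("flR",(12,296),(241,332)),
  ("footA",(290,232),(410,432)),("footB",(52,352),(95,458)) ):
    print(n,*tri(T(*a),S(*b)),atz("top",*T(*a),206),atz("side",*S(*b),206))
print("foot z12",[atz("top",*T(*p),12) for p in((290,234),(237,411),(52,353),(118,180))])
print("foot side",[atz("side",*S(*p),12) for p in((410,432),(270,575),(92,455))])
print("tab top z120",[atz("top",*T(*p),120) for p in((597,85),(645,89),(642,102),(594,99))])
print("tab side top",[atz("side",*S(*p),120) for p in((246,35),(266,30),)])
print("claw/plate",[atz("top",*T(*p),75) for p in((572,62),(558,158),(545,68),(540,136))])
print("ytab",[atz("top",*T(*p),120) for p in((650,294),(705,294))])
```

```text
sheetL [517.2 211.1 203. ] 3.2453036878581387 [515.1 210.  206. ] [517.  214.6 206. ]
sheetR [415.1 236.4 202. ] 1.4537120530005914 [414.  235.4 206. ] [414.2 240.7 206. ]
flL [528.8 250.5 204.5] 0.8343125109006602 [528.9 250.3 206. ] [527.4 252.  206. ]
flR [426.1 276.8 206.5] 0.5301124683538093 [426.4 277.  206. ] [426.1 276.3 206. ]
footA [443.9  82.4 -32.4] 154.86443370702622 [482.2  74.4 206. ] [315.5 309.1 206. ]
footB [449.2 295.5  99.5] 121.78899552657936 [386.6 244.  206. ] [454.1 391.9 206. ]
foot z12 [array([513.1,  83.8,  12. ]), array([355.2, 122.5,  12. ]), array([399. , 287.8,  12. ]), array([556.4, 241.6,  12. ])]
foot side [array([355.7, 131.8,  12. ]), array([399.3, 289.3,  12. ]), array([556.8, 248.2,  12. ])]
tab top z120 [array([ 630.4, -170.5,  120. ]), array([ 628.5, -210.2,  120. ]), array([ 617.2, -207.7,  120. ]), array([ 618.3, -168. ,  120. ])]
tab side top [array([ 632.7, -187.8,  120. ]), array([ 619.4, -204.9,  120. ])]
claw/plate [array([ 663.7, -157.3,   75. ]), array([ 577.5, -145.7,   75. ]), array([ 657.4, -133.9,   75. ]), array([ 596.3, -130.1,   75. ])]
ytab [array([ 457.7, -212.7,  120. ]), array([ 459.4, -256.7,  120. ])]
```

The two estimates agree. Upright origin is about (465,222), yaw 75.8°. Holder tab is about (623.5,-189), z 100, yaw about 86.5°. I'll start the approach.

Emit:
arm_command([
  [1,0.6,0.75,0,1],
  [1,1.2,1.5,0,2.2],
  [1,1.8,2.25,0,3.4],
  [1,2.4,3,0,4.6],
  [1,3,3.75,0,5.8],
  [1,3.6,4.5,0,7],
  [1,4.2,5.25,0,8.2],
  [1,4.8,6,0,9.4],
])

```text
clock: 1.17
eef_pos: [479.1, -369.8, 244.9]
tcp_rot: [0.0, 0.807, 0.59, 0.0]
force: [0.9, -0.7, 0.1]
opening: 87.0
```

```bash
cat > st.py <<'E'
from h import *
from scipy.spatial.transform import Rotation as R
def st():
    s=bot.observe();q=s["tcp_rot"];m=R.from_quat([*q[1:],q[0]]).as_matrix()
    print(round(s["clock"],2),"pos",s["eef_pos"].round(1),"yang",np.degrees(np.arctan2(m[1,1],m[0,1])).round(1),"z",m[:,2].round(3),"F",np.round(s["force"],1),"open",round(s["opening"],1));return s
if __name__=="__main__": st()
E
python3 st.py
```

```text
1.17 pos [ 479.1 -369.8  244.9] yang -17.6 z [ 0.    -0.001 -1.   ] F [ 0.9 -0.7  0.1] open 87.0
```

Emit:
arm_command([
  [1,0.6,0.75,0,0.6],
  [1,1.2,1.5,0,1.2],
  [1,1.8,2.25,-0.3,1.8],
  [1,2.4,3,-0.7,2.4],
  [1,3,3.75,-1.1,2.9],
  [1,3.6,4.5,-1.7,2.9],
  [1,3.6,4.5,-1.7,2.9],
  [1,3.6,4.5,-1.7,2.9],
])

```text
clock: 1.83
eef_pos: [623.5, -186.0, 175.0]
tcp_rot: [-0.002, 0.724, 0.69, -0.0]
force: [0.5, -0.1, -0.2]
opening: 87.1
```

Run:
```python
from st import *
st();a=snap("top","t1");b=snap("side","s1")
x=cv2.resize(a[125:225,370:480],(440,400),interpolation=cv2.INTER_CUBIC)
y=cv2.resize(b[60:190,270:360],(277,400),interpolation=cv2.INTER_CUBIC)
cv2.imwrite("pics/z1.png",np.hstack([x,y])[:,:,::-1])
print(proj("top",(623.5,-189,120)),proj("side",(623.5,-189,120)))
```

```text
1.83 pos [ 623.5 -186.   175. ] yang -2.8 z [-0.002  0.002 -1.   ] F [ 0.5 -0.1 -0.2] open 87.1
[421.20293835 168.51195049] [324.56860918 133.47024075]
```

View pics/z1.png

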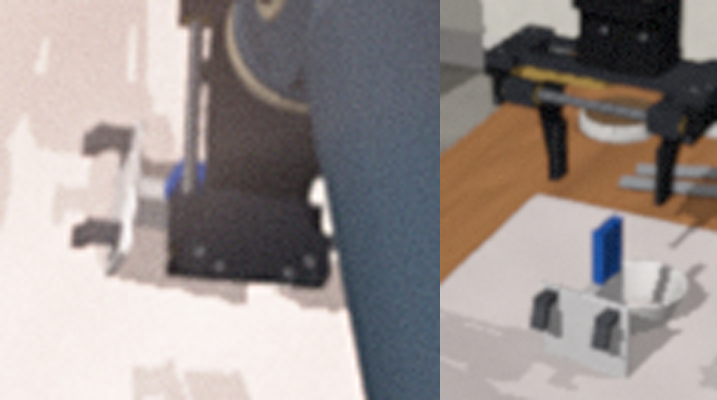

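The tab is centred between the open fingers in the side view (tab x≈607, finger midpoint about 610). I'll descend and close.

Emit:
arm_command([
  [1,0,-0.05,-0.6,0],
  [1,0,-0.05,-1.2,0],
  [1,0,-0.05,-1.6,0],
  [1,0,-0.05,-1.8,0],
  [1,0,-0.05,-1.8,0],
  [0,0,-0.05,-1.8,0],
  [0,0,-0.05,-1.8,0],
  [0,0,-0.05,-1.8,0],
])

```text
clock: 2.6
eef_pos: [623.7, -193.5, 106.7]
tcp_rot: [0.002, 0.727, 0.687, 0.0]
force: [1.2, 0.5, -0.5]
opening: 74.5
```

Emit:
arm_command([
  [0,0,0,0,0],
  [0,0,0,0,0],
  [0,0,0,0,0],
  [0,0,0,0,0],
  [0,0,0,0,0],
  [0,0,0,0,0],
])

```text
clock: 3.1
eef_pos: [623.7, -193.4, 106.7]
tcp_rot: [0.002, 0.727, 0.687, 0.0]
force: [0.2, 0.6, -0.0]
opening: 35.3
```

Emit:
arm_command([
  [0,0,0.1,-0.05,0],
  [0,0,0.1,-0.05,0],
  [0,0,0.1,-0.05,0],
  [0,0,0.1,-0.05,0],
  [0,0,0.1,-0.05,0],
  [0,0,0.1,-0.05,0],
  [0,0,0.1,-0.05,0],
])

```text
clock: 3.68
eef_pos: [623.5, -189.4, 104.4]
tcp_rot: [0.002, 0.727, 0.687, 0.0]
force: [0.2, 0.7, -1.3]
opening: 11.6
```

Emit:
arm_command([
  [0,0,0,0.2,0],
  [0,0,0,0.6,0],
  [0,0,0,1.1,0],
  [0,0,0,1.6,0],
  [0,0,0,2.1,0],
  [0,0,0,2.6,0],
  [0,0,0,3.0,0],
  [0,0,0,3.1,0],
])

```text
clock: 4.35
eef_pos: [624.9, -189.6, 232.2]
tcp_rot: [0.004, 0.727, 0.687, 0.001]
force: [0.2, 0.5, -1.7]
opening: 11.5
```

Run:
```python
from st import *
st();b=snap("side","s2")
cv2.imwrite("pics/z2.png",cv2.resize(b[20:220,250:430],(540,600),interpolation=cv2.INTER_CUBIC)[:,:,::-1])
```

```text
4.35 pos [ 624.9 -189.6  232.2] yang -3.2 z [ 0.008 -0.004 -1.   ] F [ 0.2  0.5 -1.7] open 11.5
```

View pics/z2.png

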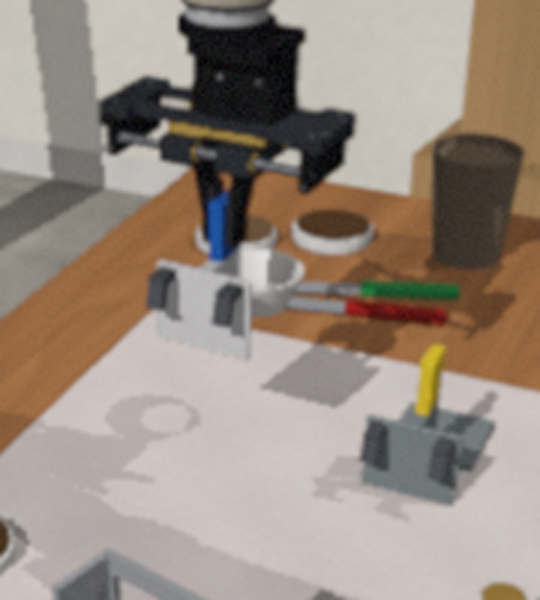

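The holder hangs upright in the grip: tab at (217,225) in the crop, plate level, bracket untouched. I'll carry it to the front of the upright.

Emit:
arm_command([
  [0,-0.15,0.26,0,-0.1],
  [0,-0.5,0.87,0,-0.4],
  [0,-0.85,1.5,0,-0.7],
  [0,-1.2,2.1,0,-1.0],
  [0,-1.55,2.72,0,-1.3],
  [0,-1.9,3.33,0,-1.6],
  [0,-2.25,3.95,0,-1.9],
  [0,-2.6,4.56,0,-2.2],
])

```text
clock: 5.07
eef_pos: [518.0, -5.5, 229.9]
tcp_rot: [0.003, 0.79, 0.614, -0.0]
force: [0.4, 0.4, -1.8]
opening: 11.7
```

Emit:
arm_command([
  [0,-0.35,0.64,0,0],
  [0,-0.7,1.28,-0.1,0],
  [0,-1.05,1.93,-0.2,0],
  [0,-1.4,2.57,-0.2,0],
  [0,-1.7,3.12,-0.2,0],
  [0,-1.85,3.4,-0.2,0],
  [0,-1.89,3.47,-0.2,0],
  [0,-1.89,3.47,-0.2,0],
])

```text
clock: 5.73
eef_pos: [440.9, 133.9, 221.1]
tcp_rot: [0.002, 0.789, 0.615, -0.001]
force: [0.6, 0.5, -1.2]
opening: 11.4
```

Run:
```python
from st import *
s=st();a=snap("top","t3");b=snap("side","s3")
x=cv2.resize(a[170:290,200:330],(433,400),interpolation=cv2.INTER_CUBIC)
y=cv2.resize(b[140:300,250:390],(350,400),interpolation=cv2.INTER_CUBIC)
cv2.imwrite("pics/z3.png",np.hstack([x,y])[:,:,::-1])
```

```text
5.73 pos [440.9 133.9 221.1] yang -14.2 z [ 0.001 -0.005 -1.   ] F [ 0.6  0.5 -1.2] open 11.4
```

View pics/z3.png

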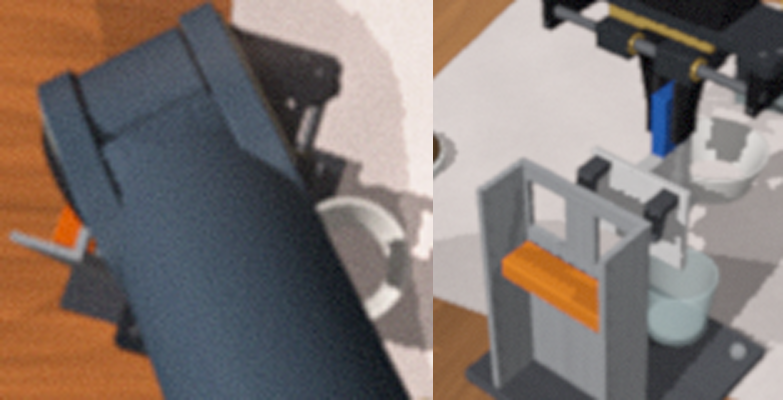

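The claws are in front of the slots and the tab is square to the plate. I'll compare the model projections with the picture.

Run:
```python
from st import *
s=st();p=s["eef_pos"]
im=cv2.resize(cv2.imread("pics/s3.png")[180:280,260:350],(720,800),interpolation=cv2.INTER_CUBIC)[:600]
def F(o,yaw):
    r=R.from_euler("z",yaw,degrees=True);return lambda P:np.array(o)+r.apply(P)
def dr(pts,col):
    q=np.array([((proj("side",P)-(260,180)+.5)*8) for P in pts]).astype(np.int32);cv2.polylines(im,[q],True,col,1)
U=F([465,222.5,0],75.8);H=F([p[0],p[1],p[2]-4.4],75.8)
for s in(-30,30):
    dr([U([6,s+a,z]) for a,z in((-17,150),(17,150),(17,194),(-17,194))],(0,0,255))
    dr([H([68,s+a,z]) for a,z in((-7,-60),(7,-60),(7,-40),(-7,-40))],(0,255,0))
dr([U([6,a,206]) for a in(-55,55)],(0,0,255))
cv2.imwrite("pics/z4.png",im)
c=H([0,0,0]);u=R.from_euler("z",-75.8,degrees=True).apply(c-[465,222.5,0]);print(u)
```

```text
5.83 pos [442.3 132.2 221.3] yang -14.4 z [ 0.002 -0.006 -1.   ] F [ 0.1 -0.8 -2.5] open 11.8
[-9.31458272e+01 -1.49476102e-01  2.16936868e+02]
```

View pics/z4.png

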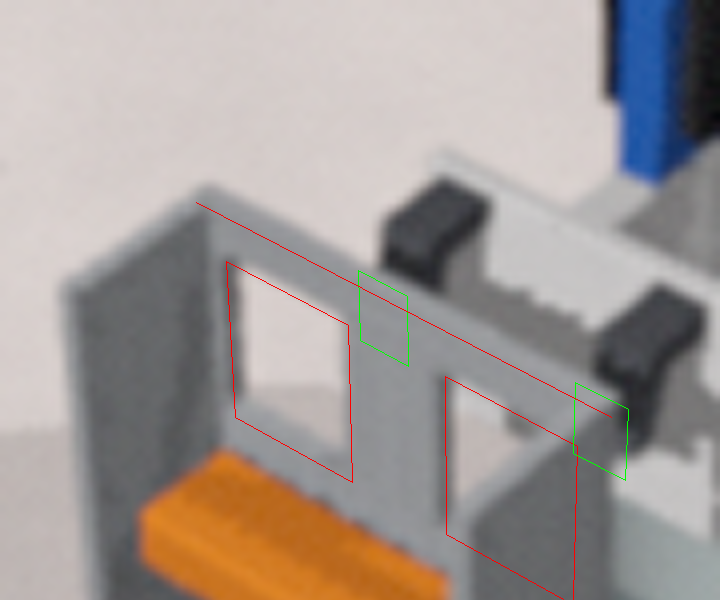

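Run:
```python
from st import *
r=R.from_euler("z",75.8,degrees=True);H=lambda P:np.array([442.3,132.2,216.9])+r.apply(P)
b=proj("side",H([68,-30,-60]))
for d in np.eye(3)*10: print(d,(proj("side",H(np.array([68,-30,-60])+d))-b)*8)
```

```text
[10.  0.  0.] [-29.12608626  22.83121865]
[ 0. 10.  0.] [34.71853505 18.32310736]
[ 0.  0. 10.] [ -0.73574936 -34.69056039]
```

Emit:
arm_command([
  [0,0.03,0.15,0.02,0],
  [0,0.07,0.33,0.02,0],
  [0,0.11,0.51,0.02,0],
  [0,0.15,0.7,0.02,0],
  [0,0.19,0.88,0.02,0],
  [0,0.23,1.06,0.02,0],
  [0,0.26,1.2,0.02,0],
  [0,0.26,1.2,0.02,0],
])

```text
clock: 6.5
eef_pos: [452.8, 182.0, 222.2]
tcp_rot: [0.002, 0.789, 0.614, -0.001]
force: [-0.0, -0.2, -3.2]
opening: 12.1
```

Run:
```python
from st import *
s=st();b=snap("side","s5")
im=cv2.resize(b[170:280,250:360],(600,600),interpolation=cv2.INTER_CUBIC)
cv2.imwrite("pics/z5.png",im[:,:,::-1])
```

```text
6.5 pos [452.8 182.  222.2] yang -14.2 z [ 0.002 -0.004 -1.   ] F [-0.  -0.2 -3.2] open 12.1
```

View pics/z5.png

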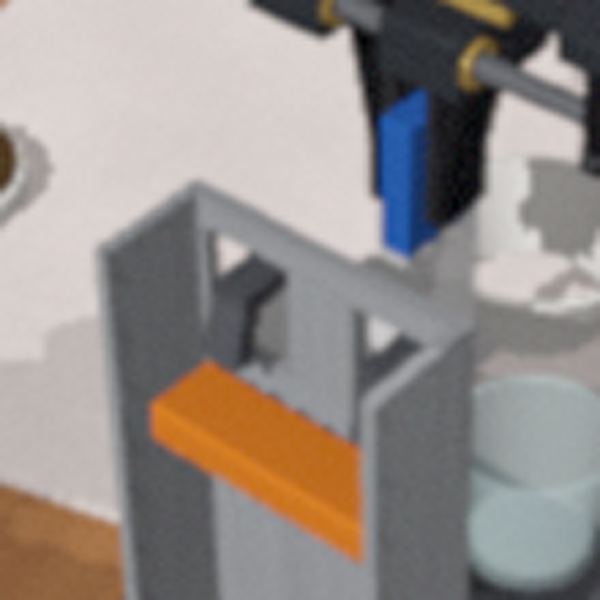

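Both claws are through the slots and about centred: left claw tip at (228,340), bar still up. I'll creep forward to find the plate contact.

Emit:
arm_command([
  [0,0.01,0.05,0,0],
  [0,0.02,0.1,0,0],
  [0,0.025,0.1,0,0],
  [0,0.025,0.1,0,0],
])

```text
clock: 6.88
eef_pos: [453.7, 184.9, 222.1]
tcp_rot: [0.003, 0.79, 0.614, -0.001]
force: [0.5, 0.3, -3.0]
opening: 11.8
```

Emit:
arm_command([
  [0,0.01,0.05,0,0],
  [0,0.02,0.1,0,0],
  [0,0.025,0.1,0,0],
  [0,0.025,0.1,0,0],
])

```text
clock: 7.22
eef_pos: [454.2, 186.6, 221.9]
tcp_rot: [0.004, 0.79, 0.613, -0.003]
force: [-2.4, -5.3, 0.4]
opening: 11.8
```

Contact found at TCP y≈186, -5.8 N. I'll back off 4 mm and go down to near the bar.

Emit:
arm_command([
  [0,-0.025,-0.11,0,0],
  [0,-0.025,-0.11,0,0],
  [0,-0.025,-0.11,-0.1,0],
  [0,-0.025,-0.11,-0.2,0],
  [0,-0.025,-0.11,-0.3,0],
  [0,-0.025,-0.11,-0.37,0],
  [0,-0.025,-0.11,-0.37,0],
])

```text
clock: 7.8
eef_pos: [453.0, 182.4, 206.4]
tcp_rot: [0.003, 0.79, 0.613, -0.004]
force: [0.5, 0.2, -1.8]
opening: 11.7
```

Emit:
arm_command([
  [0,0,0,-0.05,0],
  [0,0,0,-0.1,0],
  [0,0,0,-0.15,0],
  [0,0,0,-0.2,0],
  [0,0,0,-0.25,0],
  [0,0,0,-0.3,0],
  [0,0,0,-0.34,0],
  [0,0,0,-0.34,0],
])

```text
clock: 8.47
eef_pos: [453.5, 182.2, 193.7]
tcp_rot: [0.004, 0.79, 0.613, -0.003]
force: [-1.3, -3.1, 4.8]
opening: 11.4
```

Emit:
arm_command([
  [0,0,0,-0.05,0],
  [0,0,0,-0.1,0],
  [0,0,0,-0.15,0],
  [0,0,0,-0.15,0],
  [0,0,0,-0.15,0],
])

```text
clock: 8.88
eef_pos: [453.1, 180.8, 190.3]
tcp_rot: [0.005, 0.79, 0.613, -0.005]
force: [-7.6, -7.9, 21.8]
opening: 11.5
```

Run:
```python
from st import *
s=st();b=snap("side","s6")
im=cv2.resize(b[170:280,250:360],(600,600),interpolation=cv2.INTER_CUBIC)
cv2.imwrite("pics/z6.png",im[:,:,::-1])
```

```text
8.88 pos [453.1 180.8 190.3] yang -14.4 z [-0.001 -0.015 -1.   ] F [-7.6 -7.9 21.8] open 11.5
```

View pics/z6.png

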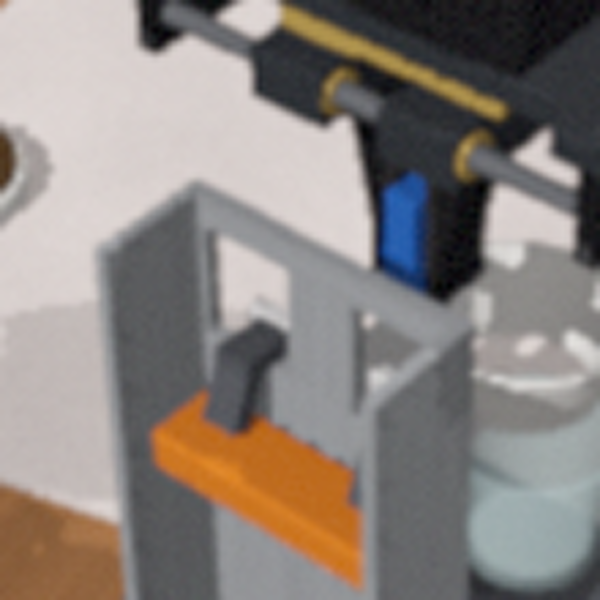

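The bar is about 12 mm lower (top edge from y≈362 to 392 in the crop) and the force rose to 22 N, so the claws are on the sills. I'll release and retreat.

Emit:
arm_command([
  [0,0,0,0.03,0],
  [0.5,0,0,0.03,0],
  [0.8,0,0,0.03,0],
  [0.8,0,0,0.03,0],
  [0.8,0,0,0.03,0],
  [0.8,0,0,0.03,0],
])

```text
clock: 9.43
eef_pos: [453.1, 180.9, 191.3]
tcp_rot: [0.005, 0.79, 0.613, -0.005]
force: [-0.0, 0.6, -0.4]
opening: 37.5
```

Emit:
arm_command([
  [0.8,0,0,0.2,0],
  [0.8,0,0,0.6,0],
  [0.8,0,0,1.1,0],
  [0.8,0,0,1.7,0],
  [0.8,0,-0.2,2.3,0],
  [0.8,0,-0.8,2.8,0],
  [0.8,0,-1.4,3,0],
  [0.8,0,-2.0,3,0],
])

```text
clock: 10.1
eef_pos: [454.2, 100.9, 314.3]
tcp_rot: [0.007, 0.79, 0.613, -0.003]
force: [0.4, -0.5, 0.1]
opening: 69.4
```

Emit:
arm_command([
  [0.8,0,-0.5,0,0],
  [0.8,0,-1.2,0,0],
  [0.8,0,-1.9,0,0],
  [0.8,0,-2.6,0,0],
  [0.8,0,-3.3,0,0],
  [0.8,0,-4,0,0],
  [0.8,0,-4.4,0,0],
  [0.8,0,-4.4,0,0],
])

```text
clock: 10.77
eef_pos: [453.9, -79.2, 314.6]
tcp_rot: [0.007, 0.792, 0.611, -0.003]
force: [-0.3, -0.4, 0.0]
opening: 69.4
```

Run:
```python
from st import *
s=st();a=snap("top","t7");b=snap("side","s7")
x=cv2.resize(a[160:290,200:320],(369,400),interpolation=cv2.INTER_CUBIC)
y=cv2.resize(b[160:310,250:390],(373,400),interpolation=cv2.INTER_CUBIC)
cv2.imwrite("pics/z7.png",np.hstack([x,y])[:,:,::-1])
for c in("top","side"):
  for n in("holder_grip","shelf_bracket_grip"): print(c,n,[(np.round(d["rect"]),round(d["confidence"],2)) for d in eyes.look_for(c,n)[:2]])
  r=R.from_euler("z",75.8,degrees=True);print("tab top home pred",proj(c,np.array([465,222.5,210])+r.apply([-44,0,0])))
```

```text
10.77 pos [453.9 -79.2 314.6] yang -14.7 z [ 0.004 -0.015 -1.   ] F [-0.3 -0.4  0. ] open 69.4
top holder_grip [(array([227., 209.,  76.,  54.]), 0.79)]
top shelf_bracket_grip [(array([450., 233.,  26.,  35.]), 0.72)]
tab top home pred [251.94345698 228.91397837]
side holder_grip [(array([288., 197.,  80.,  56.]), 0.61)]
side shelf_bracket_grip [(array([370., 136.,  43.,  52.]), 0.63)]
tab top home pred [327.78362782 201.34232136]
```

View pics/z7.png

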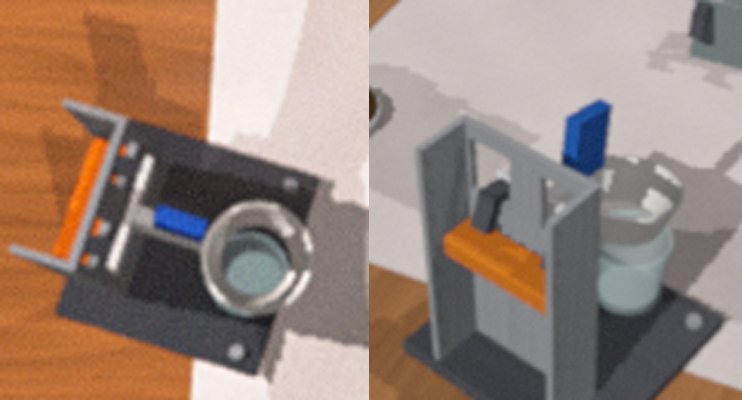

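The holder hangs in the slots with its claw over the lowered bar. The tab sits slightly further out than predicted, so I'll measure position and lean once.

Run:
```python
from st import *
np.set_printoptions(precision=1,suppress=True)
def blue(c,x,y,w,h):
    im=cv2.imread(f"pics/{c}7.png");m=cv2.inRange(cv2.cvtColor(im,cv2.COLOR_BGR2HSV),(105,120,50),(130,255,255))
    k=np.zeros_like(m);k[y:y+h,x:x+w]=m[y:y+h,x:x+w];p=np.argwhere(k)[:,::-1].astype(np.float32)
    return p.mean(0),cv2.boxPoints(cv2.minAreaRect(p)),len(p)
U=lambda P:R.from_euler("z",-75.8,degrees=True).apply(np.array(P)-[465,222.5,0])
for c,roi in(("t",(240,215,40,40)),("s",(310,185,50,50))):print(c,*blue(c,*roi))
T=lambda x,y:(x/3.075+200,y/3.077+160);S=lambda x,y:((x-369)/2.667+250,y/2.667+160)
# tab corners: far(+x)/near top ends
for n,a,b in(("front-left top",(158,206),(568,112)),("outer right top",(206,236),(608,107)),("outer-left top",(209,220),(608,103))):
    P,e=tri(T(*a),S(*b));print(n,U(P),e)
# compare silhouettes: model tab at different x, lean
for x in(-44,-50,-56):
  for l in(0,5,10):
    L=R.from_euler("y",-l,degrees=True);W=lambda P:np.array([465,222.5,190])+R.from_euler("z",75.8,degrees=True).apply(np.array([x,0,0])+L.apply(P))
    C=[(i,j,k) for i in(-18,18) for j in(-6,6) for k in(-30,20)]
    o=[]
    for c in("top","side"):
        h=cv2.convexHull(np.array([proj(c,W(q)) for q in C],np.float32));M=cv2.moments(h);o+= [M["m10"]/M["m00"],M["m01"]/M["m00"],*cv2.boundingRect(h)]
    print(x,l,np.array(o))
```

```text
t [258.3 231.8] [[248.8 232.6]
 [251.1 225.7]
 [267.6 231.2]
 [265.3 238.1]] 130
s [331.3 211.4] [[322.1 223.1]
 [325.2 196.6]
 [339.7 198.3]
 [336.6 224.8]] 341
front-left top [-41.1  -4.1 208.3] 0.7417317822157745
outer right top [-75.8   3.9 195.2] 3.2328586572436837
outer-left top [-76.9  -2.8 196.1] 6.37783540414765
-44 0 [253.5 230.5 242.  223.   23.   15.  327.5 212.6 318.  195.   19.   36. ]
-44 5 [253.3 230.4 243.  223.   21.   14.  327.3 212.8 317.  195.   21.   36. ]
-44 10 [253.2 230.4 244.  224.   19.   13.  327.2 212.9 316.  195.   23.   36. ]
-50 0 [256.2 231.2 245.  224.   22.   14.  329.6 211.  320.  193.   20.   36. ]
-50 5 [256.  231.2 246.  224.   20.   14.  329.5 211.1 319.  193.   21.   36. ]
-50 10 [256.  231.2 246.  224.   20.   14.  329.3 211.2 318.  194.   23.   35. ]
-56 0 [258.9 232.  248.  225.   22.   14.  331.7 209.3 322.  191.   20.   36. ]
-56 5 [258.7 232.  248.  225.   21.   14.  331.6 209.4 321.  192.   21.   36. ]
-56 10 [258.7 232.  249.  225.   20.   14.  331.4 209.6 320.  192.   23.   35. ]
```

Run:
```python
from st import *
from scipy.optimize import differential_evolution
np.set_printoptions(precision=2,suppress=True)
K=8;M={}
for n,c,(x,y,w,h) in(("t","top",(235,210,50,45)),("s","side",(305,180,50,60))):
    im=cv2.imread(f"pics/{n}7.png")[y:y+h,x:x+w].astype(float)
    e=im[:,:,0]-np.maximum(im[:,:,2],im[:,:,1]);e=np.clip(cv2.resize(e,None,fx=K,fy=K,interpolation=cv2.INTER_LINEAR),0,None)
    M[c]=((e>25).astype(np.uint8),(x,y));print(c,M[c][0].sum()/K**2)
C=[(i,j,k) for i in(-18,18) for j in(-6,6) for k in(-30,20)]
def f(v,full=False):
    x,y,z,l,yaw=v;o=[]
    r=R.from_euler("z",75.8+yaw,degrees=True)*R.from_euler("y",-l,degrees=True)
    P=np.array([465,222.5,z])+R.from_euler("z",75.8,degrees=True).apply([x,y,0])+r.apply(C)
    for c,(m,s) in M.items():
        q=(np.array([proj(c,p) for p in P])-s+.5)*K;k=np.zeros_like(m);cv2.fillConvexPoly(k,cv2.convexHull(q.astype(np.int32)),1)
        o.append((k&m).sum()/(k|m).sum())
    return o if full else -sum(o)
# sign: lean>0 here = top toward -x?
print("top dir for lean+",R.from_euler("y",-10,degrees=True).apply([0,0,1]))
for l0,l1 in((-20,20),(-1,1),(9,11),(17,19)):
    s=differential_evolution(f,[(-65,-35),(-8,8),(175,198),(l0,l1),(-8,8)],maxiter=25,popsize=8,seed=1);print(s.x,f(s.x,True))
```

```text
top 144.890625
side 383.125
top dir for lean+ [-0.17  0.    0.98]Traceback (most recent call last):
  File "<stdin>", line 21, in <module>
    return fun(*args, **kwargs)
    ret = solver.solve()
    next(self)
    ~~~~^^^^^^
    energy = self.func(parameters)
    return self.f(x, *self.args)
           ~~~~~~^^^^^^^^^^^^^^^
  File "<stdin>", line 15, in f
  File "h.py", line 15, in proj
    c=eyes.get_calibration(cam);T=np.array(c["camera_from_world"])
ValueError: time passes only in moves, steps and waits
```

```bash
sed -i 's/^def ray/from functools import lru_cache\ncal=lru_cache(lambda n: eyes.get_calibration(n))\ndef ray/; s/c=eyes.get_calibration(cam)/c=cal(cam)/' h.py
python3 - <<'E'
from st import *
from scipy.optimize import differential_evolution
np.set_printoptions(precision=2,suppress=True)
K=8;M={}
for n,c,(x,y,w,h) in(("t","top",(235,210,50,45)),("s","side",(305,180,50,60))):
    im=cv2.imread(f"pics/{n}7.png")[y:y+h,x:x+w].astype(float)
    e=im[:,:,0]-np.maximum(im[:,:,2],im[:,:,1]);e=np.clip(cv2.resize(e,None,fx=K,fy=K,interpolation=cv2.INTER_LINEAR),0,None)
    M[c]=((e>35).astype(np.uint8),(x,y));print(c,M[c][0].sum()/K**2)
C=[(i,j,k) for i in(-18,18) for j in(-6,6) for k in(-30,20)]
def f(v,full=False):
    x,y,z,l,yaw=v;o=[]
    r=R.from_euler("z",75.8+yaw,degrees=True)*R.from_euler("y",-l,degrees=True)
    P=np.array([465,222.5,z])+R.from_euler("z",75.8,degrees=True).apply([x,y,0])+r.apply(C)
    for c,(m,s) in M.items():
        q=(np.array([proj(c,p) for p in P])-s+.5)*K;k=np.zeros_like(m);cv2.fillConvexPoly(k,cv2.convexHull(q.astype(np.int32)),1)
        o.append((k&m).sum()/(k|m).sum())
    return o if full else -sum(o)
for l0,l1 in((-20,20),(-1,1),(9,11),(17,19)):
    s=differential_evolution(f,[(-65,-35),(-8,8),(175,198),(l0,l1),(-8,8)],maxiter=25,popsize=8,seed=1);print(s.x,f(s.x,True))
E
```

```text
top 133.890625
side 357.984375
[-53.74  -0.72 182.98   7.97  -1.31] [np.float64(0.9566636650157586), np.float64(0.7149856447384846)]
[-54.9   -0.47 184.23   0.89  -1.42] [np.float64(0.8598254161591555), np.float64(0.7224709889001009)]
[-53.82  -0.71 183.25   9.58  -1.06] [np.float64(0.9527256276860439), np.float64(0.7230638136716531)]
[-53.9   -0.75 184.61  17.14  -0.82] [np.float64(0.8691061910619107), np.float64(0.7148101663005961)]
```

The fit gives x −54, y −1, z about 183, lean about 8–9° and yaw about −1°, all within the limits. The arm is clear, so I'll hand in.

```bash
python3 -c "
from cell import workorder
print(workorder.close_job())"
```

```text
the job is handed in; nothing more can be done
None
```

The funnel holder is hanging in the upright with both claws through the slots and the lock bar pushed down, and I handed the job in at about 11 s.

I gripped the holder by its blue tab and put the claws through the slots with the bar still up. I crept forward until the plate touched the face, then backed off 4 mm. I pressed down until the force rose to about 22 N, then released and moved the arm clear.

**Last checks**
- **Lock bar:** it is about 12 mm lower in the side picture taken during the press; the limit is more than 8 mm. It still looked down after release.
- **Holder position:** the tab centre is about 54 mm in front of the face, 1 mm off the middle and 183–184 mm up, all within the limits.
- **Angle:** it is turned about 1° and leans outward about 8–9° (limit 15°).
- **Arm and bracket:** the arm reads no contact force. I never went near the grey bracket. The detector reported it in about the same place in the side view; its top-view box covered only part of it.

**What disagreed:** the holder sits about 10 mm further out and about 6 mm lower than the nominal home position. The outward lean explains most of the distance; it appeared after release and fits the play of the claws in the slots. The side-view fit was only moderate (overlap 0.72), so the height and lean are rough.

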